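# Gauge a casting and hold the mould case open for it

### The job

Gently push the sprung height gauge down by its black knob until its foot rests on the cast piece below it, read the piece's height, and let the gauge spring back up. Then lift the mould case's lid by its bar handle and hold it open for a workmate to load the piece: at 40 degrees from closed if the piece is under 25 mm tall, at 60 degrees if it is taller. Finish while still holding the lid steady at that angle, as it falls shut when let go, and leave the cast pieces, the cup and the can where they stand.

Things in the scene. Friction and masses are not known exactly. Their poses are not given: they have to be found in the camera images.
- stand: fixed height gauge stand on the bench: dark steel base 90 x 110 mm and 18 mm tall, whose near edge lies 50 mm in its own +x from its origin, post 22 mm across at 75 mm in +x, grey arm 34 mm wide reaching back over the origin with its top at 138 mm. Origin on the bench directly under the gauge foot, z up
- gauge (a joint): sliding plunger of the gauge, vertical; its value (m) is the height of the foot's underside over the bench: 0.075 at rest (its upper stop), smaller as it is pushed down. Foot resting on a piece: value = the piece's height (0.016, 0.036 or 0.052). A spring pushes it back up with about 2 N at rest and 3.5 N at 0.016; stops on the piece, so press with a force stop near 8 N
- gauge_foot (a point): centre of the underside of the steel foot, a disc 22 mm across at the plunger's lower end
- gauge_top (a point): centre of the flat top of the plunger's round black knob, 36 mm across, 150 mm straight above gauge_foot (225 mm over the bench at rest); push it straight down from above, with closed fingers, for instance
- lid (a joint): hinge of the mould case's lid: 0 = shut (level, as at the start), grows as the front edge rises, in rad (40 degrees = 0.698, 60 degrees = 1.047); stop at 1.45. No stay: the lid, 0.3 to 0.55 kg, falls shut when let go
- lid_handle (a point): middle of the lid's handle, a level round steel bar 12 mm thick and 90 mm long parallel to the hinge, 45 mm in front of the lid's front edge, on two 10 mm arms at its ends; 85.5 mm over the bench when shut, 205 mm from the hinge axis. Free space of 39 mm between bar and case; can be gripped from above with fingers on either side of the bar, which may turn between them
- lid_hinge (a point): middle of the lid's hinge axis, on the far upper edge of the case, 85.5 mm over the bench. The level line from here to lid_handle while shut is the case's front direction
- case: fixed plywood mould case, 160 (x) x 220 (y) x 80 mm tall, with a 10 mm plywood lid; front with the handle faces its own -x, hinge along its +x edge. Origin under its centre on the bench, z up
- strip: bare cast aluminium strip lying flat, 30 x 70 x 16 mm tall; origin in the middle of its underside. One of strip, rod and block stands under the gauge foot, the other two about 90 mm to either side
- rod: short length of bare cast aluminium rod standing on end, 40 mm across and 36 mm tall; origin in the middle of its underside
- block: bare cast aluminium block, 44 x 44 x 52 mm tall; origin in the middle of its underside
- cup: black mixing cup, 60 mm across, 75 mm tall, open at the top, near the robot between case and gauge; origin in the middle of its underside; a bystander
- can: metal spray can, 56 mm across, about 140 mm tall, standing on the far side between case and gauge; origin in the middle of its underside; a bystander
Things that resemble listed ones, but are neither listed nor needed, are in the scene too. Of the things like the strip, leave any that is blue or yellow; of the rest the larger one is meant.

How it is judged:
By the outcome, as a careful person would: the job done as asked, in the order asked, and still so for the second after the job is handed in, while the arm keeps its last pose, push and grip.
It also fails if it takes over 58 s, if anything falls off the work surface, if the arm or the gripper's body presses on something with over 40 N, if the wrist force passes 120 N, or if a joint passes its speed limit or range.

### The arm

A 6-joint arm with a two-finger parallel gripper is mounted at the origin on the work surface. World frame = base frame: x ahead of the robot, y to its left, z up, the work surface at z = 0. Lengths are in m, angles in rad, forces in N, time in s.
With the tool pointing down it reaches from about 0.425 to 0.95 m from the base axis. Payload 3.5 kg.
Tool frame: the origin (TCP) lies between the finger pads; the fingertips stand 22 mm ahead of it and the grasp point (between the pads) lies 3 mm ahead of it (ctrl.nose_length is the z of the fingertips in the tool frame, in m); z points along the fingers, y is the line along which they close (so a half turn about z gives the same grasp; the last joint's range is limited). The gripper opens to 85 mm and grips with 20 to 120 N. Pads are 22 mm wide; open, the fingers measure 114 mm over their backs; the gripper's body (76 mm by 85 mm) begins 54 mm behind the grasp point. The pads swing forward as they close: fully open they stand 13 mm farther back than shut.
Start: joints at [-0.15, 0.286, 1.577, -0, 1.279, -0.15], TCP at [0.675, 0, 0.226] pointing down, gripper open.
Joint ranges: [-2.77, 2.77], [-0.9, 2.22], [0.21, 2.48], [-1.53, 4.67], [0.24, 2.81], [-2.84, 2.84]. Speed limits (rad/s): [2.79, 2.79, 3.14, 3.14, 3.14, 3.14].

### API

Orientations are given as a unit quaternion [x, y, z, w].
In Python, from plant import ctrl gives the robot as it stands. The module is installed in compiled form; this text tells all that it offers.
- The arm moves only by the tool send_rows, never from a script. Its argument "rows" is text: rows parted by semicolons, each of 7 numbers parted by spaces: the turn, a rotation vector about the tool's x, y, z in shares of 60 degrees (1.0 is 60 degrees), then the shift along the tool's x, y, z in shares of 75 cm (1.0 is 75 cm), then the opening, from -1 (shut) to 1 (fully open). A call has 1 to 8 rows; each row is the pose to reach, as a shift and turn from the pose commanded when the call began, along the tool's axes at that moment; what a row does not reach only later rows make up. A row lasts 1/8 s, in which the tool goes at most 62.5 mm and 10.7 degrees, less where a joint would pass 70% of its speed; a pose out of reach is approached as far as the arm can. No shift or turn number may pass 1 either way. A call with a gripper value outside its range is refused whole. The fingers move at their own pace and stop on an object; "grip_force" is the grip in N (left out, the last holds). Time passes only in rows, so rows that repeat a pose let the fingers close. It gives the time, the measured TCP pose, the force, the opening and the grip force at its end, in the units of the state.
- ctrl.get_state(): the state, without advancing time (a new reading comes with each control period).
- ctrl.read_camera(name): name is "scene" or "side" or "wrist"; returns a dict with "color" (480x640x3 uint8, red, green, blue), "fx", "fy", "cx", "cy" (pixels), "extrinsics" (4x4, takes a point from world to camera coordinates). Camera axes: x right, y down, z forward; pixel columns grow to the right and rows downward; lengths in m; the calibration is good to about 2 mm. A picture is of the moment at which its call begins. There is no depth.
- ctrl.sign_off(): hands the job in; it is judged then, once.
Trained networks look in a picture, given as the dict that the camera call returned (one of the last four; its "shot" number tells which), for a name from the list of things; names that differ only in an ending like _2 or _b are one class to them, and where a whole thing is asked for, a point or a joint stands for the part that bears it (a point fixed in the world has none). Each returns a list of dicts, best first, with "p" (0 to 1); they miss things now and then, are a little off and sometimes report something else, mostly with a low value. They report only what shows in the picture. A call takes as long as a camera call. They do not tell look-alikes from the thing itself.
- ctrl.look_for(picture, target): "position" ([x, y, z] in m, in the coordinates of the camera as it stood for that picture, good to about 4 mm: the middle of the surface that is visible of it).
The state is a dict: "time": time; "qpos": joint angles; "dq": joint speeds; "joint_efforts": joint torques, N m; "eef_pos": TCP position; "tcp_rot": TCP orientation; "contact_force": force on the tool from outside, world axes, zero at the start; "wrist_torque": the same for the moment, N m; "opening": opening from 0.0 (shut) to 1.0 (fully open); "finger_force": force on a finger pad.
Only numpy, scipy, OpenCV 4.12 (cv2) and the standard library are available. Lean on these libraries where they do the work, as an engineer would, in place of code of your own. Each camera call takes 0.05 s, during which the arm holds its last target. There are 200 camera calls.

## Working session

There is one attempt and no reset: what is moved stays moved. The work goes in short steps, Python scripts to look and compute and a tool call to move; the robot and the scene stay as the last step left them, time stands still between calls to the robot, and variables do not carry over. Pictures are saved under pics/ and viewed, at most 10 in all, crops included, and the job is handed in when it is done.

Besides the shell and the picture viewer there is one more tool, called after "Request:" as a command line: name --argument value ..., lists and objects as JSON in quotes. send_rows: Moves the arm, as the interface text tells. Its arguments: {"type":"object","properties":{"rows":{"type":"string"},"grip_force":{"type":"number"}},"required":["rows"]}

```bash
mkdir -p pics
cat > h.py <<'E'
import numpy as np, cv2
from plant import ctrl
def w(p,pos):
    T=np.array(p["extrinsics"]); return np.linalg.inv(T)@np.append(pos,1)
def look(cams,names):
    out={}
    for c in cams:
        p=ctrl.read_camera(c); out[c]=p
        for n in names:
            for d in ctrl.look_for(p,n)[:3]:
                T=np.array(p["extrinsics"]);q=np.array(d["position"])
                uv=(p["fx"]*q[0]/q[2]+p["cx"],p["fy"]*q[1]/q[2]+p["cy"])
                print(c,n,round(d["p"],2),np.round(w(p,q)[:3],3),np.round(uv))
    return out
def save(p,name): cv2.imwrite("pics/"+name,p["color"][:,:,::-1])
def proj(p,X):
    q=(np.array(p["extrinsics"])@np.append(X,1))[:3]; return np.array([p["fx"]*q[0]/q[2]+p["cx"],p["fy"]*q[1]/q[2]+p["cy"]])
def ray(p,uv):
    T=np.linalg.inv(np.array(p["extrinsics"])); d=T[:3,:3]@np.array([(uv[0]-p["cx"])/p["fx"],(uv[1]-p["cy"])/p["fy"],1]); return T[:3,3],d
def tri(obs):
    A=np.zeros((3,3));b=np.zeros(3)
    for p,uv in obs:
        o,d=ray(p,uv); d=d/np.linalg.norm(d); M=np.eye(3)-np.outer(d,d); A+=M;b+=M@o
    return np.linalg.solve(A,b)
E
python3 - <<'E'
from h import *
o=look(["scene","side"],["gauge_top","gauge_foot","lid_handle","lid_hinge","case","stand","strip","rod","block","cup","can"])
for c in o: save(o[c],c+"1.png")
s=ctrl.get_state();print(s["eef_pos"],s["tcp_rot"],s["time"],ctrl.nose_length)
E
```

```text
scene gauge_top 0.75 [ 0.597 -0.234  0.226] [237. 220.]
scene gauge_foot 0.68 [ 0.601 -0.234  0.226] [237. 222.]
scene lid_handle 0.62 [0.623 0.221 0.089] [445. 259.]
scene lid_hinge 0.71 [0.621 0.227 0.09 ] [447. 258.]
scene case 0.98 [0.651 0.214 0.09 ] [445. 268.]
scene stand 0.94 [ 0.675 -0.226  0.019] [251. 310.]
scene strip 0.72 [ 0.617 -0.437  0.017] [159. 296.]
scene strip 0.66 [ 0.626 -0.32   0.017] [210. 295.]
scene strip 0.66 [ 0.713 -0.375  0.013] [183. 331.]
scene rod 0.74 [0.422 0.014 0.05 ] [343. 215.]
scene rod 0.6 [ 0.578 -0.154  0.036] [281. 269.]
scene block 0.77 [ 0.611 -0.241  0.034] [244. 284.]
scene block 0.27 [0.42  0.013 0.046] [343. 215.]
scene cup 0.66 [0.423 0.019 0.046] [345. 216.]
scene can 0.56 [ 0.766 -0.016  0.106] [351. 315.]
side gauge_top 0.91 [ 0.59  -0.244  0.217] [354. 259.]
side gauge_foot 0.96 [ 0.591 -0.243  0.213] [354. 261.]
side lid_handle 0.64 [0.606 0.207 0.091] [300. 207.]
side lid_handle 0.54 [ 0.567 -0.164  0.035] [329. 311.]
side lid_hinge 0.62 [0.606 0.211 0.09 ] [300. 207.]
side case 0.65 [0.605 0.164 0.089] [304. 215.]
side stand 0.92 [ 0.657 -0.233  0.058] [381. 314.]
side strip 0.93 [ 0.606 -0.445  0.015] [403. 421.]
side strip 0.83 [ 0.529 -0.32   0.009] [335. 379.]
side strip 0.75 [ 0.617 -0.329  0.015] [381. 368.]
side rod 0.8 [ 0.564 -0.16   0.036] [327. 309.]
side rod 0.36 [ 0.589 -0.246  0.213] [354. 262.]
side rod 0.32 [ 0.655 -0.235  0.058] [381. 315.]
side block 0.69 [ 0.587 -0.245  0.041] [351. 332.]
side cup 0.9 [ 0.406 -0.002  0.055] [241. 275.]
side can 0.65 [ 0.733 -0.03   0.09 ] [376. 243.]
side can 0.18 [ 0.407 -0.004  0.052] [242. 276.]
[6.74987367e-01 3.43754857e-05 2.26417910e-01] [ 7.07104167e-01  7.07109395e-01 -4.42870670e-07 -7.06581691e-06] 1.2 0.022
```

View pics/scene1.png

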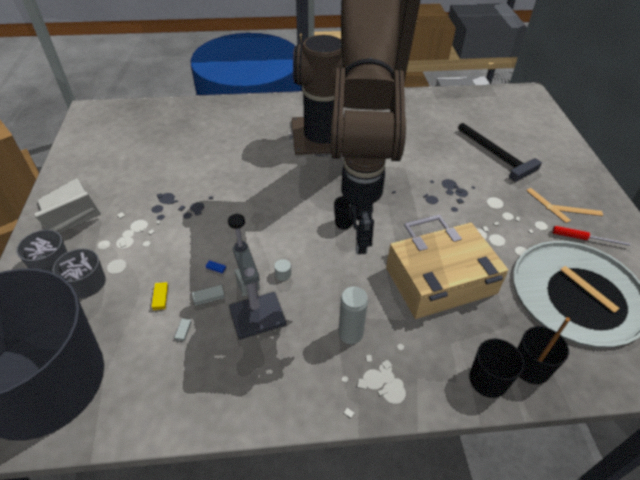

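View pics/side1.png

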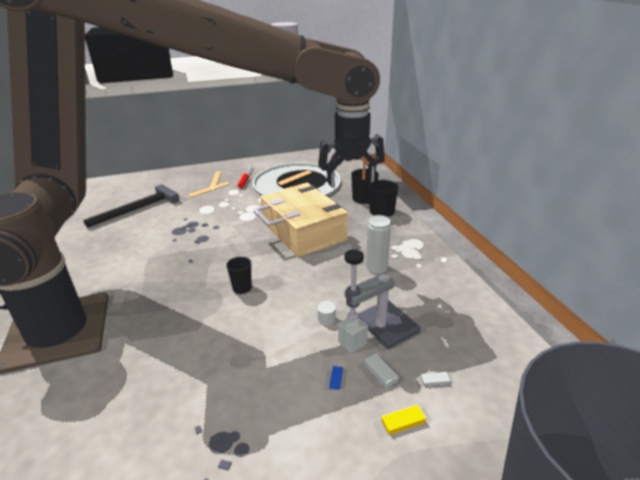

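The scene view shows the knob at (237,220). The rod is at (283,269) and the strip at (208,296), and the case handle spans about (405,222)–(458,220). In the side view, the block at (352,333) is under the gauge foot. I'll enlarge the handle and knob to get exact pixels.

Run:
```python
from h import *
a=cv2.imread("pics/scene1.png");b=cv2.imread("pics/side1.png")
def c(i,x,y): return cv2.resize(i[y:y+75,x:x+100],(400,300),interpolation=cv2.INTER_CUBIC)
cv2.imwrite("pics/crop1.png",np.vstack([np.hstack([c(a,385,190),c(b,235,175)]),np.hstack([c(a,190,200),c(b,310,240)])]))
p=ctrl.read_camera("scene");q=ctrl.read_camera("side")
k=tri([(p,(237,220)),(q,(354,258))]);print(k)
for z in (.052,.036,.016): print(z,proj(p,[k[0],k[1],z]),proj(q,[k[0],k[1],z]))
```

```text
[ 0.59034402 -0.23748615  0.21779388]
0.052 [244.5134872  271.49349383] [351.18962774 324.98848357]
0.036 [245.21893163 275.79673745] [351.0451392  330.84680509]
0.016 [246.08076113 281.05393715] [350.86829863 338.01684718]
```

View pics/crop1.png

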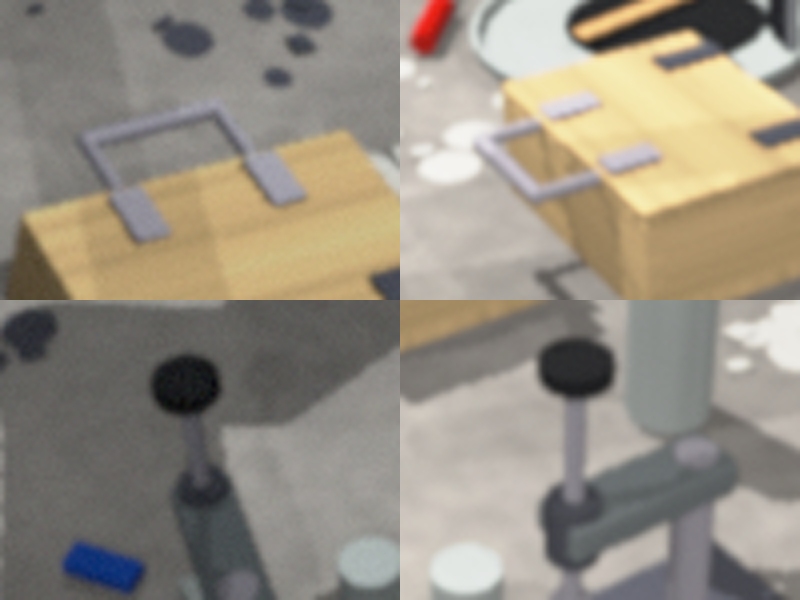

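Run:
```python
from h import *
p=ctrl.read_camera("scene");q=ctrl.read_camera("side")
P=lambda a,b:tri([(p,a),(q,b)])
k=P((236.3,218.9),(354,254.8))
h1=P((406.7,224.2),(269.5,223.2));h2=P((439.5,216.5),(255.5,211.2))
l1=P((391.3,243.3),(297,228));l2=P((471.3,223),(260.8,196.3))
for n,v in dict(k=k,h1=h1,h2=h2,l1=l1,l2=l2,barlen=np.linalg.norm(h1-h2),front=np.linalg.norm(l1-l2)).items(): print(n,np.round(v,4))
for a,b in((h1,h2),(l1,l2)):
  d=b-a; print("yaw of front axis", np.degrees(np.arctan2(d[1],d[0]))-90,(a+b)/2)
```

```text
k [ 0.5913 -0.2375  0.2235]
h1 [0.5074 0.157  0.0876]
h2 [0.4849 0.2452 0.083 ]
l1 [0.5687 0.1064 0.0899]
l2 [0.5157 0.3171 0.0878]
barlen 0.0911
front 0.2173
yaw of front axis 14.287908050088632 [0.49617342 0.20108327 0.08530111]
yaw of front axis 14.123430768775648 [0.54216099 0.2117449  0.08883377]
```

Two views agree. The handle middle is at (0.496, 0.201, 0.085), the bar is 91 mm long, and the case is yawed 14.2°. The knob is at (0.591, -0.2375, 0.2235). I'll go above the knob with closed fingers.

The manual's scale: shifts go in shares of 75 cm and turns go in shares of 60 degrees. Converting my numbers, -237.5 mm is -0.3167, -210 mm is -0.28.

Request:
send_rows --rows "0 0 0 0 0 -0.0667 -1; 0 0 0 -0.0667 -0.024 -0.0853 -1; 0 0 0 -0.14 -0.0493 -0.0853 -1; 0 0 0 -0.2133 -0.076 -0.0853 -1; 0 0 0 -0.28 -0.1 -0.0853 -1; 0 0 0 -0.3167 -0.112 -0.0853 -1; 0 0 0 -0.3167 -0.112 -0.0853 -1; 0 0 0 -0.3167 -0.112 -0.0853 -1" --grip_force 40

```text
time: 2.4
eef_pos: [0.5912, -0.2369, 0.2904]
tcp_rot: [0.707, 0.707, 0.0, -0.0]
contact_force: [0.8, 0.4, 0.1]
opening: -0.004
finger_force: 0.0
```

Run:
```python
from h import *
o=look(["side","wrist"],["gauge_top","block"])
a=o["side"]["color"][200:380,260:500,::-1]
cv2.imwrite("pics/b.png",np.hstack([cv2.resize(a,(400,300),interpolation=cv2.INTER_CUBIC),cv2.resize(o["wrist"]["color"][:,:,::-1],(400,300))]))
s=ctrl.get_state();print(s["eef_pos"],s["contact_force"],s["opening"])
```

```text
side gauge_top 0.78 [ 0.589 -0.243  0.219] [353. 258.]
side block 0.71 [ 0.585 -0.247  0.04 ] [350. 333.]
wrist gauge_top 0.82 [ 0.589 -0.236  0.223] [309. 250.]
wrist block 0.96 [ 0.592 -0.221  0.051] [314. 174.]
[ 0.59134008 -0.23652768  0.29046428] [-0.02487515 -0.61095958 -0.36783294] 0.004145554232738333
```

View pics/b.png

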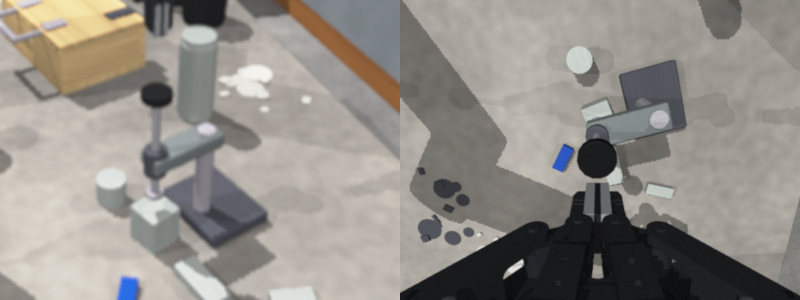

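The left crop shows the block directly under the foot at about (155,220). The right crop shows the fingers lined up with the knob at (597,158). Now I'll press in small steps.

Scaled: 57 mm is 0.076, 54 mm is 0.072.

Request:
send_rows --rows "0 0 0 0 0 0.0267 -1; 0 0 0 0 0 0.048 -1; 0 0 0 0 0 0.056 -1; 0 0 0 0 0 0.0613 -1; 0 0 0 0 0 0.0667 -1; 0 0 0 0 0 0.072 -1; 0 0 0 0 0 0.076 -1; 0 0 0 0 0 0.076 -1"

```text
time: 3.7
eef_pos: [0.5909, -0.2374, 0.2332]
tcp_rot: [0.707, 0.707, -0.0, -0.0]
contact_force: [-0.2, 0.7, 0.4]
opening: -0.001
finger_force: 0.0
```

Scaled: 7 mm is 0.0093, 6 mm is 0.008.

Request:
send_rows --rows "0 0 0 0 0 0.0027 -1; 0 0 0 0 0 0.0053 -1; 0 0 0 0 0 0.008 -1; 0 0 0 0 0 0.0093 -1; 0 0 0 0 0 0.0093 -1"

```text
time: 4.32
eef_pos: [0.5909, -0.2375, 0.2263]
tcp_rot: [0.707, 0.707, -0.0, -0.0]
contact_force: [0.5, 0.1, -0.0]
opening: 0.0
finger_force: 0.0
```

Run:
```python
from h import *
o=look(["side","scene"],["gauge_top"])
a=o["side"]["color"][200:380,260:500,::-1];b=o["scene"]["color"][180:330,150:350,::-1]
cv2.imwrite("pics/c.png",np.hstack([cv2.resize(x,(400,300),interpolation=cv2.INTER_CUBIC) for x in(a,b)]))
for i in range(5):
  o=ctrl.read_camera("wrist");s=ctrl.get_state();print(s["eef_pos"],s["contact_force"],s["opening"])
```

```text
side gauge_top 0.75 [ 0.589 -0.245  0.203] [354. 266.]
scene gauge_top 0.57 [ 0.597 -0.235  0.224] [237. 221.]
[ 0.59101505 -0.23751131  0.22652724] [-0.1974526  -0.6550071  -0.31837167] -0.0032195668857953386
[ 0.5910188  -0.23747023  0.2265079 ] [-0.64437225 -0.6334979  -0.49032327] -0.0012385901242525522
[ 0.59101221 -0.23748492  0.22650027] [ 0.63197005  0.4373391  -0.69037196] 0.0014409149248297928
[ 0.59101153 -0.23751115  0.2265114 ] [ 0.53332825 -0.3188551   0.20766043] -0.0011687936293478286
[ 0.59099208 -0.23746839  0.22646476] [-0.7634722  -0.18558452 -0.65264245] 0.0018174499886873992
```

View pics/c.png

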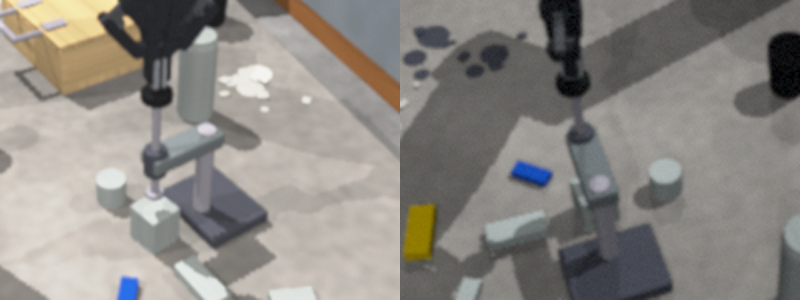

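Run:
```python
from h import *
o={c:ctrl.read_camera(c) for c in("side","scene")}
def c(i,x,y): return cv2.resize(i[y:y+75,x:x+100],(400,300),interpolation=cv2.INTER_CUBIC)
B={k:o[k]["color"][:,:,::-1].copy() for k in o}
A={k:cv2.imread(f"pics/{k}1.png") for k in o}
cv2.imwrite("pics/d.png",np.vstack([np.hstack([c(A["side"],305,215),c(A["scene"],190,180)]),np.hstack([c(B["side"],305,215),c(B["scene"],190,180)])]))
e=ctrl.get_state()["eef_pos"]
for z in(0,.022): print({k:proj(o[k],[e[0],e[1],e[2]-z]) for k in o})
```

```text
{'side': array([353.30391469, 253.00320717]), 'scene': array([235.76226167, 218.31733451])}
{'side': array([353.0532334 , 262.97042093]), 'scene': array([236.9868895 , 225.78437258])}
```

View pics/d.png

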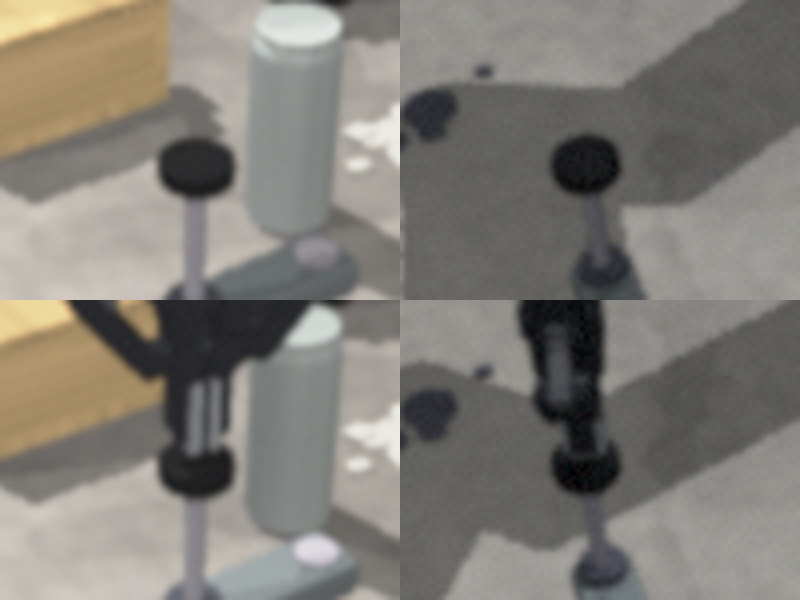

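Comparing before and after, the knob hasn't moved. Its centre is still at about (354,257) in the side view, and the fingertips end just above it at row 254, so they reach less far than nominal. I'll keep pressing slowly and watch the force.

Scaled: 5 mm is 0.0067, 4 mm is 0.0053.

Request:
send_rows --rows "0 0 0 0 0 0.0027 -1; 0 0 0 0 0 0.0053 -1; 0 0 0 0 0 0.0067 -1; 0 0 0 0 0 0.0067 -1"

```text
time: 5.38
eef_pos: [0.5909, -0.2374, 0.2212]
tcp_rot: [0.707, 0.707, -0.0, -0.0]
contact_force: [-0.0, 0.7, -0.1]
opening: 0.002
finger_force: 0.0
```

Scaled: 6 mm is 0.008, 4 mm is 0.0053.

Request:
send_rows --rows "0 0 0 0 0 0.0027 -1; 0 0 0 0 0 0.0053 -1; 0 0 0 0 0 0.008 -1; 0 0 0 0 0 0.008 -1"

```text
time: 5.88
eef_pos: [0.5912, -0.2376, 0.2155]
tcp_rot: [0.707, 0.707, 0.0, 0.0]
contact_force: [0.9, -0.3, 1.4]
opening: -0.002
finger_force: 0.9
```

Run:
```python
from h import *
o={c:ctrl.read_camera(c) for c in("side","scene")}
def c(i,x,y): return cv2.resize(i[y:y+75,x:x+100],(400,300),interpolation=cv2.INTER_CUBIC)
B={k:o[k]["color"][:,:,::-1].copy() for k in o}
cv2.imwrite("pics/e.png",np.vstack([np.hstack([c(B["side"],305,215),c(B["scene"],190,180)]),np.hstack([c(B["side"],305,285),c(B["scene"],190,240)])]))
for i in range(8):
  ctrl.read_camera("wrist");s=ctrl.get_state();print(s["eef_pos"],s["contact_force"])
```

```text
[ 0.59115208 -0.23756557  0.2156546 ] [-0.69043074 -0.8076195   1.74156631]
[ 0.59113689 -0.23755839  0.21563282] [0.52878614 0.36009469 2.06838337]
[ 0.59113688 -0.23756728  0.21562613] [ 0.84545478 -0.24737648  1.93517019]
[ 0.59111788 -0.23756008  0.21559714] [ 0.10298104 -0.49193721  1.05251293]
[ 0.59114097 -0.23757326  0.21559941] [-0.16985482 -0.57566491  1.39871985]
[ 0.59113321 -0.23755067  0.21558494] [ 0.8662725  -0.45020181  1.32777152]
[ 0.59111265 -0.237559    0.21553904] [ 0.45482375 -0.35890806  1.2993099 ]
[ 0.59113517 -0.23757869  0.21556505] [ 1.24140534 -0.17755848  2.03993763]
```

View pics/e.png

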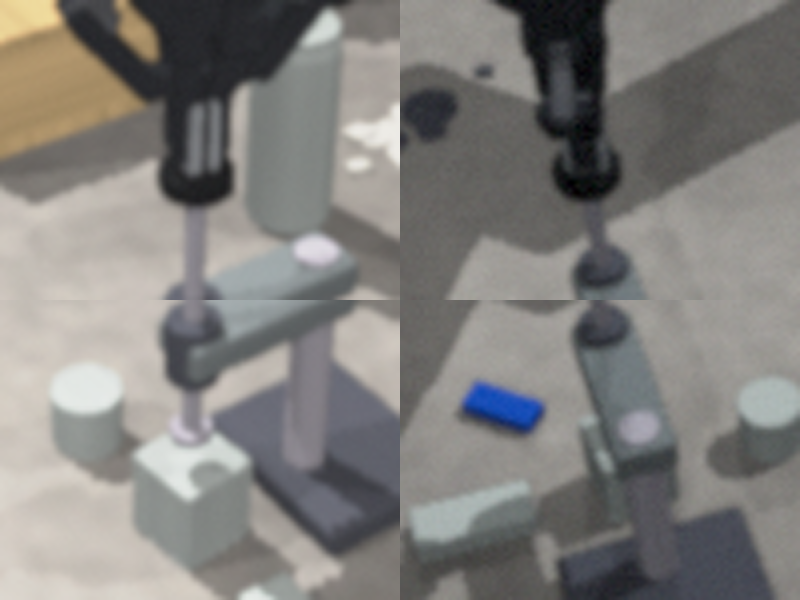

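Now in contact: about 1.6 N, and the knob is down roughly 5 mm. The foot at (190,430) in the lower-left crop is above the block. Continue.

Scaled: 12 mm is 0.016, 9 mm is 0.012.

Request:
send_rows --rows "0 0 0 0 0 0.004 -1; 0 0 0 0 0 0.008 -1; 0 0 0 0 0 0.012 -1; 0 0 0 0 0 0.016 -1; 0 0 0 0 0 0.016 -1"

```text
time: 7.0
eef_pos: [0.591, -0.2375, 0.2031]
tcp_rot: [0.707, 0.707, -0.0, -0.0]
contact_force: [0.8, -0.2, 2.2]
opening: -0.002
finger_force: 1.1
```

Scaled: 3 mm is 0.004, 2 mm is 0.0027.

Request:
send_rows --rows "0 0 0 0 0 0.0013 -1; 0 0 0 0 0 0.0027 -1; 0 0 0 0 0 0.004 -1; 0 0 0 0 0 0.004 -1"

```text
time: 7.5
eef_pos: [0.591, -0.2375, 0.2004]
tcp_rot: [0.707, 0.707, -0.0, 0.0]
contact_force: [1.0, -0.5, 1.4]
opening: 0.003
finger_force: 1.1
```

Scaled: 2 mm is 0.0027, 1 mm is 0.0013.

Request:
send_rows --rows "0 0 0 0 0 0.0013 -1; 0 0 0 0 0 0.0027 -1; 0 0 0 0 0 0.0027 -1"

```text
time: 7.88
eef_pos: [0.591, -0.2375, 0.1983]
tcp_rot: [0.707, 0.707, 0.0, 0.0]
contact_force: [0.3, -0.4, 2.1]
opening: -0.001
finger_force: 1.1
```

Scaled: 1.3 mm is 0.0017, 0.7 mm is 0.0009.

Request:
send_rows --rows "0 0 0 0 0 0.0009 -1; 0 0 0 0 0 0.0017 -1; 0 0 0 0 0 0.0017 -1"

```text
time: 8.25
eef_pos: [0.591, -0.2375, 0.1972]
tcp_rot: [0.707, 0.707, -0.0, 0.0]
contact_force: [-0.2, -0.6, 3.1]
opening: 0.001
finger_force: 1.4
```

Scaled: 1 mm is 0.0013, 0.5 mm is 0.0007.

Request:
send_rows --rows "0 0 0 0 0 0.0007 -1; 0 0 0 0 0 0.0013 -1; 0 0 0 0 0 0.0013 -1"

```text
time: 8.62
eef_pos: [0.591, -0.2375, 0.1972]
tcp_rot: [0.707, 0.707, -0.0, 0.0]
contact_force: [-1.1, 1.0, 6.3]
opening: 0.0
finger_force: 3.0
```

The arm stopped moving at 0.1972 while the force rose to 6.3 N, so the foot rests on the piece. Travel was about 23 mm, which gives a height of 52 mm: the block, so 60°. I'll record one picture, then retract and check that the gauge has returned.

Run:
```python
from h import *
look(["side"],["gauge_top"])
for i in range(3):
  ctrl.read_camera("wrist");s=ctrl.get_state();print(s["eef_pos"],s["contact_force"])
```

```text
side gauge_top 0.72 [ 0.589 -0.24   0.175] [352. 277.]
side gauge_top 0.17 [ 0.583 -0.249  0.035] [350. 336.]
[ 0.59103911 -0.2374792   0.1971873 ] [-0.97349647  0.63687882  5.3669298 ]
[ 0.59103295 -0.23749318  0.19720512] [-0.73321687 -0.84301412  5.94849893]
[ 0.59102091 -0.23749956  0.19718003] [-0.57142981  0.26788571  6.69627167]
```

Scaled: -95 mm is -0.1267, -60 mm is -0.08.

Request:
send_rows --rows "0 0 0 0 0 -0.0053 -1; 0 0 0 0 0 -0.0133 -1; 0 0 0 0 0 -0.024 -1; 0 0 0 0 0 -0.04 -1; 0 0 0 0 0 -0.08 -1; 0 0 0 0 0 -0.1267 -1; 0 0 0 0 0 -0.1267 -1"

```text
time: 9.75
eef_pos: [0.592, -0.238, 0.2954]
tcp_rot: [0.707, 0.707, 0.001, 0.003]
contact_force: [-0.4, 0.3, 0.3]
opening: -0.0
finger_force: 0.0
```

Run:
```python
from h import *
look(["side","scene"],["gauge_top","block"])
s=ctrl.get_state();print(s["time"],s["eef_pos"],s["contact_force"],s["qpos"])
```

```text
side gauge_top 0.66 [ 0.588 -0.246  0.219] [353. 259.]
side block 0.95 [ 0.585 -0.247  0.043] [350. 332.]
scene gauge_top 0.6 [ 0.597 -0.238  0.225] [236. 221.]
scene gauge_top 0.15 [0.651 0.214 0.093] [445. 267.]
10.05 [ 0.59025014 -0.23705057  0.28904901] [-1.15379226  0.02563022 -1.20285156] [-5.41206838e-01  1.63276932e-01  1.60793809e+00  2.60845751e-05
  1.37404620e+00 -5.41210579e-01]
```

The gauge is back at rest. Now I'll go over the handle, yawed 14° and half open.

Scaled: 438.5 mm is 0.5847, 380 mm is 0.5067, -14.2 degrees is -0.2367.

Request:
send_rows --rows "0 0 0 0.0667 -0.0147 0 -1; 0 0 -0.0667 0.14 -0.0307 0 -1; 0 0 -0.1333 0.2133 -0.0467 0 -0.5; 0 0 -0.2333 0.2867 -0.0627 0 0; 0 0 -0.2333 0.36 -0.0773 0 0; 0 0 -0.2333 0.4333 -0.0933 0 0; 0 0 -0.2333 0.5067 -0.1093 0.0267 0; 0 0 -0.2367 0.5847 -0.1267 0.08 0"

```text
time: 11.05
eef_pos: [0.4976, 0.1952, 0.2367]
tcp_rot: [0.614, 0.789, 0.001, 0.001]
contact_force: [0.1, 1.0, -0.6]
opening: 0.503
finger_force: 0.0
```

Scaled: 30 mm is 0.04.

Request:
send_rows --rows "0 0 0 0 0 0.04 0; 0 0 0 0 0 0.04 0"

```text
time: 11.3
eef_pos: [0.4951, 0.1934, 0.2026]
tcp_rot: [0.614, 0.79, -0.003, -0.003]
contact_force: [-0.6, -0.8, 0.1]
opening: 0.504
finger_force: 0.0
```

Run:
```python
from h import *
o=look(["side","wrist"],["lid_handle"])
s=ctrl.get_state();e=np.array(s["eef_pos"]);print(s["time"],e,s["tcp_rot"],s["opening"])
a=o["side"]["color"][140:290,200:400,::-1]
cv2.imwrite("pics/f.png",np.hstack([cv2.resize(a,(400,300),interpolation=cv2.INTER_CUBIC),cv2.resize(o["wrist"]["color"][:,:,::-1],(400,300))]))
print({k:proj(o[k],e) for k in o},[proj(o["wrist"],h) for h in([0.5074,.157,.0855],[.4849,.2452,.0855])])
```

```text
side lid_handle 0.62 [0.606 0.206 0.094] [300. 206.]
wrist lid_handle 0.85 [0.605 0.243 0.089] [493. 191.]
11.5 [0.49888798 0.1928287  0.20814444] [0.61476433 0.78870969 0.00100107 0.00091277] 0.4965397057933168
{'side': array([259.02516414, 175.64021196]), 'wrist': array([314.51736253, 308.61092463])} [array([314.18319187, 274.40874022]), array([313.71512451, 141.32155863])]
```

View pics/f.png

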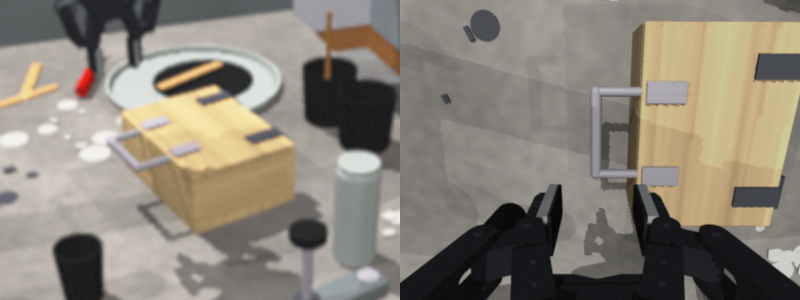

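The wrist view shows the bar from (596,90) to (597,173) centred between the pads, which sit at x 549 and 645, matching the prediction. The side view again shows the tips at about TCP level. I'll descend with that offset in mind.

Scaled: 144 mm is 0.192, 138 mm is 0.184.

Request:
send_rows --rows "0 0 0 0.0107 -0.0013 0.0533 0; 0 0 0 0.0107 -0.0013 0.1067 0; 0 0 0 0.0107 -0.0013 0.14 0; 0 0 0 0.0107 -0.0013 0.16 0; 0 0 0 0.0107 -0.0013 0.1733 0; 0 0 0 0.0107 -0.0013 0.184 0; 0 0 0 0.0107 -0.0013 0.192 0; 0 0 0 0.0107 -0.0013 0.192 0"

```text
time: 12.5
eef_pos: [0.4947, 0.2008, 0.0623]
tcp_rot: [0.614, 0.789, -0.0, -0.0]
contact_force: [-0.1, -0.5, 1.0]
opening: 0.497
finger_force: 0.0
```

Run:
```python
from h import *
o=look(["side","wrist"],[])
s=ctrl.get_state();e=np.array(s["eef_pos"]);print(s["time"],e,s["tcp_rot"],s["opening"],s["contact_force"])
a=o["side"]["color"][165:255,220:340,::-1]
cv2.imwrite("pics/g.png",np.hstack([cv2.resize(a,(400,300),interpolation=cv2.INTER_CUBIC),cv2.resize(o["wrist"]["color"][:,:,::-1],(400,300))]))
```

```text
12.6 [0.49507584 0.20090626 0.06282779] [6.14231482e-01 7.89125814e-01 2.77461278e-04 2.44708186e-04] 0.4989657637744849 [-0.5958151  -0.34444337 -0.33864055]
```

View pics/g.png

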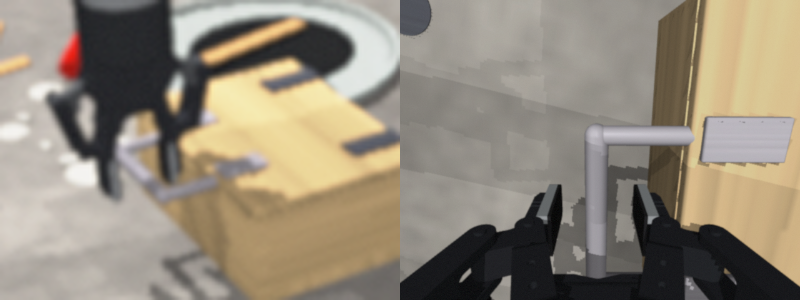

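The bar at (597,200) runs between the fingers, with clearance to the case. Close the grip.

Request:
send_rows --rows "0 0 0 0 0 0 -1; 0 0 0 0 0 0 -1; 0 0 0 0 0 0 -1; 0 0 0 0 0 0 -1; 0 0 0 0 0 0 -1; 0 0 0 0 0 0 -1" --grip_force 40

```text
time: 13.35
eef_pos: [0.4943, 0.2007, 0.0629]
tcp_rot: [0.614, 0.789, -0.001, -0.0]
contact_force: [-2.8, -1.9, 5.5]
opening: 0.12
finger_force: 39.2
```

Run:
```python
import numpy as np
for t in (0,5,10,20,30,40,50,60): 
  a=np.radians(t); print(t, "y",round(205*(1-np.cos(a)),1),"z",round(-205*np.sin(a),1))
```

```text
0 y 0.0 z -0.0
5 y 0.8 z -17.9
10 y 3.1 z -35.6
20 y 12.4 z -70.1
30 y 27.5 z -102.5
40 y 48.0 z -131.8
50 y 73.2 z -157.0
60 y 102.5 z -177.5
```

Scaled: -70.1 mm is -0.0935, -53.1 mm is -0.0708.

Request:
send_rows --rows "0 0 0 0 0.0003 -0.012 -1; 0 0 0 0 0.0011 -0.0239 -1; 0 0 0 0 0.0024 -0.036 -1; 0 0 0 0 0.0041 -0.0475 -1; 0 0 0 0 0.0093 -0.0708 -1; 0 0 0 0 0.0165 -0.0935 -1; 0 0 0 0 0.0165 -0.0935 -1"

```text
time: 14.22
eef_pos: [0.5082, 0.2041, 0.1349]
tcp_rot: [0.614, 0.789, 0.001, 0.001]
contact_force: [2.8, 0.5, -4.4]
opening: 0.123
finger_force: 39.1
```

Request:
send_rows --rows "0 0 0 0 0.0091 -0.022 -1; 0 0 0 0 0.0201 -0.0432 -1; 0 0 0 0 0.0329 -0.0633 -1; 0 0 0 0 0.0475 -0.0823 -1; 0 0 0 0 0.0635 -0.0999 -1; 0 0 0 0 0.0811 -0.1159 -1; 0 0 0 0 0.1 -0.1304 -1; 0 0 0 0 0.1201 -0.1432 -1"

```text
time: 15.22
eef_pos: [0.593, 0.2252, 0.2403]
tcp_rot: [0.614, 0.789, -0.003, -0.001]
contact_force: [-0.7, -1.2, -3.1]
opening: 0.125
finger_force: 38.8
```

Request:
send_rows --rows "0 0 0 0 0 0 -1; 0 0 0 0 0 0 -1; 0 0 0 0 0 0 -1; 0 0 0 0 0 0 -1"

```text
time: 15.72
eef_pos: [0.5931, 0.2251, 0.2403]
tcp_rot: [0.614, 0.789, -0.001, -0.0]
contact_force: [-2.3, -3.9, 2.7]
opening: 0.119
finger_force: 40.7
```

Run:
```python
from h import *
o=look(["scene","side"],["lid_handle"])
s=ctrl.get_state();e=np.array(s["eef_pos"]);print(s["time"],e,s["tcp_rot"],s["opening"],s["contact_force"],s["finger_force"])
a=o["side"]["color"][110:260,210:410,::-1];b=o["scene"]["color"][150:330,350:590,::-1]
cv2.imwrite("pics/i.png",np.hstack([cv2.resize(x,(400,300),interpolation=cv2.INTER_CUBIC) for x in (a,b)]))
u=np.array([np.cos(np.radians(14.2)),np.sin(np.radians(14.2)),0]); v=np.array([-u[1],u[0],0])
H=np.array([.496,.201,.0855])+.205*u
for t in(56,60,64):
  r=np.radians(t)
  for L in(.205,.16):
    m=H-L*np.cos(r)*u+[0,0,L*np.sin(r)]
    for n,h in(("handle",.045),("edge",.11)):
      if (L>.2)==(n=="handle"): print(t,n,*[np.round((proj(o[k],m+sg*h*v)-off)*f,0) for k,off,f in(("side",(210,110),2),("scene",(350,150),400/240)) for sg in(-1,1)])
```

```text
scene lid_handle 0.93 [0.658 0.229 0.156] [459. 251.]
side lid_handle 0.95 [0.647 0.198 0.176] [314. 178.]
side lid_handle 0.57 [ 0.731 -0.03   0.091] [376. 243.]
15.925 [0.59307985 0.22517316 0.24027601] [ 6.14220968e-01  7.89132963e-01 -1.30964632e-03 -2.34207702e-04] 0.11893669373186094 [-3.34919391 -3.43529341  2.14465079] 40.73292374610901
56 handle [172.  90.] [139.  69.] [145.  80.] [208.  64.]
56 edge [216. 131.] [136.  77.] [103. 127.] [254.  87.]
60 handle [180.  83.] [147.  62.] [151.  81.] [214.  66.]
60 edge [222. 125.] [141.  72.] [107. 128.] [260.  88.]
64 handle [188.  76.] [155.  55.] [157.  84.] [221.  68.]
64 edge [229. 119.] [147.  67.] [112. 131.] [266.  90.]
```

View pics/i.png

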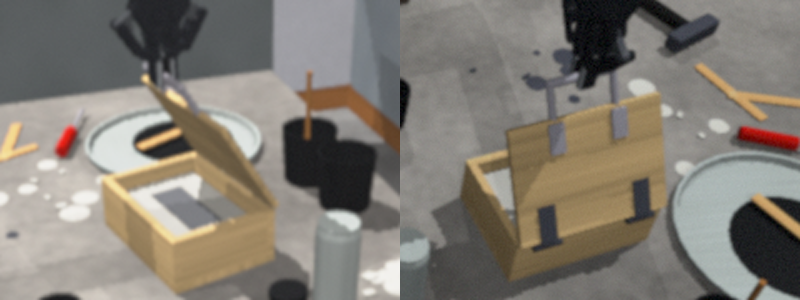

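The last picture shows the lid open: its top corners are at (507,130) and (660,93) in the scene half, and the bar end is at (550,80), matching the 60° projection. TCP travel along the arc gives 59.8–59.9°. One numeric check before handing in.

Run:
```python
from h import *
o=look(["scene","side"],["gauge_top","block","rod","cup","can"])
X=tri([(o["scene"],(506,205.8)),(o["side"],(282.5,148))])
u=np.array([np.cos(np.radians(14.2)),np.sin(np.radians(14.2)),0]);H=np.array([.496,.201,.0855])+.205*u
d=X-H; r=-d@u; print(X,"angle",np.degrees(np.arctan2(d[2],r)),"radius",np.hypot(d[2],r))
s=ctrl.get_state();print(s["time"],s["contact_force"],s["dq"].round(3) if hasattr(s["dq"],"round") else s["dq"])
```

```text
scene gauge_top 0.58 [ 0.598 -0.24   0.228] [234. 220.]
scene block 0.61 [ 0.606 -0.247  0.03 ] [241. 283.]
scene rod 0.75 [ 0.58  -0.153  0.041] [281. 268.]
scene cup 0.74 [0.421 0.024 0.055] [347. 213.]
scene can 0.71 [ 0.765 -0.015  0.109] [351. 314.]
side gauge_top 0.97 [ 0.588 -0.246  0.221] [353. 259.]
side block 0.7 [ 0.586 -0.246  0.038] [351. 334.]
side rod 0.69 [ 0.565 -0.163  0.034] [328. 311.]
side cup 0.66 [0.406 0.001 0.054] [241. 274.]
side can 0.93 [ 0.733 -0.03   0.089] [377. 244.]
[0.59429012 0.33807858 0.21855147] angle 60.23651947578583 radius 0.1532706143535384
16.525 [-2.41877361 -4.27329419  2.26920955] [-0.001 -0.001 -0.001  0.001 -0.001  0.001]
```

```bash
python3 -c "
from plant import ctrl
print(ctrl.sign_off())"
```

```text
the job is handed in; nothing more can be done
None
```

The gauge showed the 52 mm block (over 25 mm) and has sprung back up; I handed the job in with the lid held at 60° (measured 60.2°), and the block, rod, cup and can still where they stood.

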